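Fish the pull stud out of the wash tank with the tongs

ROBOT

A 6-joint arm with a two-finger parallel gripper is mounted at the origin on the work surface. World frame = base frame: x ahead of the robot, y to its left, z up, the work surface at z = 0. Lengths are in m, angles in rad, forces in N, time in s.
With the tool pointing down it reaches from about 0.375 to 0.9 m from the base axis. Payload 3.1 kg.
Tool frame: the origin (TCP) lies on the centre line of the jaws, within the pads' length; the fingertips stand 22 mm ahead of it and the grasp point (between the pads) lies 3 mm ahead of it; z points along the fingers, x is the direction in which the jaws open and shut, and the axes are right-handed (so a half turn about z gives the same grasp; the last joint's range is limited). The gripper opens to 87 mm and grips with 3 to 60 N. Pads are 19 mm wide; open, the fingers measure 117 mm over their backs; the gripper's body (75 mm by 190 mm) begins 51 mm behind the grasp point.
Start: joints at [1.02, 0.527, 1.433, -0, 1.181, -0.178], TCP at [0.228, 0.582, 0.245] pointing down, gripper open.
Joint ranges: [-3.08, 3.08], [-0.75, 2.2], [0.22, 2.44], [-1.43, 4.57], [0, 2.65], [-2.85, 2.85]. Speed limits (rad/s): [2.79, 2.79, 3.14, 3.14, 3.14, 3.14].

INTERFACE

Orientations are given as a unit quaternion [x, y, z, w].
In Python, from rig import robot, camera, order gives the robot as it stands.
- The arm moves only by the shell command python3 -m pendant 'ROWS' [OPENING] [FORCE]. ROWS is JSON, a list of rows, each a list of 2 entries, a list of its own where there are three numbers: the shift along the tool's x, y, z in mm, then the turn about the tool's z in degrees. A call has 1 to 8 rows; each row shifts and turns the commanded pose from where the row before left it, along the tool's axes as they then stand; what a row does not reach is not made up. A row lasts 1/8 s, in which the tool goes at most 62.5 mm and 10.7 degrees, less where a joint would pass 70% of its speed; a pose out of reach is approached as far as the arm can. A call with a gripper value outside its range is refused whole. OPENING is the finger opening in mm, from 0 to 87, set as the call begins (- or left out, the last holds). The fingers move at their own pace and stop on an object; FORCE is the grip in N (left out, the last holds). Time passes only in rows, so rows that do not move let the fingers close. It gives the time, the measured TCP pose, the force and the opening at its end, in the units of the state.
- robot.get_obs(): the state, without advancing time (a new reading comes with each control period).
- camera(name): name is "side" or "top"; returns a dict with "pixels" (480x640x3 uint8, blue, green, red), "mtx" (3x3 intrinsics, pixels), "R" (3x3) and "t" (3): a world point X has camera coordinates R X + t. Camera axes: x right, y down, z forward; pixel columns grow to the right and rows downward; lengths in m; the calibration is good to about 2 mm. A picture is of the moment at which its call begins. There is no depth.
- order.hand_in(): hands the job in, once; it reports no verdict.
The state is a dict: "time": time; "q": joint angles; "joint_velocities": joint speeds; "joint_torque": joint torques, N m; "position": TCP position; "tool_rot": TCP orientation; "ft_force": force on the tool from outside, world axes, zero at the start; "moment": the same for the moment, N m; "grip_width": finger opening in m.
Only numpy, scipy, OpenCV 4.12 (cv2) and the standard library are available. Lean on these libraries where they do the work, as an engineer would, in place of code of your own. Each camera call takes 0.05 s, during which the arm holds its last target. There are 200 camera calls.

TASK

Take the pitched lid off the little wash tank, hang it astride the bar of the drip rail (lower it on, do not drop it) and let go of it. Then take the tongs from their stand, close them on the pull stud that stands in the tank beside the two collets, and lift it out with the tongs alone: the clean stud must not be touched by the gripper. Finish while still holding it in the tongs, motionless above the tank and well clear of its rim so that it can drain; leave the collets and everything else on the bench where they are.

Things in the scene. Friction and masses are not known exactly. Their poses are not given: they have to be found in the camera images.
- tank_rim (a point): Centre of the mouth of the fixed, dry stainless wash tank, at rim height (120 mm above the bench). Axes turn with the tank: y along its long side, z up. Outside 150 (x) by 210 mm (y), walls 20 mm thick.
- tank: The tank; origin on the bench under tank_rim, same axes. Inside, 45 mm below the rim, lies a fixed rack plate with three 19 mm holes in a row along y, at -55, 0 and +55 mm: two hold collets, one the pull stud.
- lid_handle (a point): Centre of the lid's handle: a level black bar 14 mm thick (x), 100 mm long (y), 14 mm high, with 25 mm of air under it but for two thin stand-offs at y = 38 and -38 mm. Pinch it across its 14 mm from above. Axes are the lid's, within 0.03 rad of the tank's at the start.
- lid: The lid: loose folded steel sheet like a roof, about 0.32 kg, 138 mm wide (x), 196 mm long (y). The ridge runs along y under the handle; two slopes fall at 35 degrees to short skirts that stand on the tank's rim; both gable ends are open. Origin in the middle at the skirts' lower edge, 90 mm below the handle's centre.
- lid_ridge (a point): Middle of the inside of the lid's ridge, 34 mm below the handle's centre, 56 mm above the skirts' lower edge. Astride the bar it rests about 8.5 mm above the bar's axis.
- rail_mid (a point): Middle of the drip rail's horizontal bar, on its axis: round steel, 14 mm thick, 150 mm above the bench, along its own y for 270 mm between two posts 14 mm thick that end at the bar. z up.
- rail: The drip rail, fixed, with a drip tray under it (150 by 300 mm, 14 mm high); origin on the bench under rail_mid, same axes.
- tongs_grip (a point): Midway between the two black thumb grips of the tongs, which stand tips down. Axes are the tongs': z from tips to pivot, y the way the arms close. The grips are 32 mm high, 19 mm wide (x), 39 mm over their outer faces; squeeze them along y, from above. Above this point: pivot at 52 mm, top of its hanging ring at 83 mm.
- tongs: The tongs, about 0.12 kg; origin midway between the tips' lower ends, 120 mm below tongs_grip, same axes. A spring holds the arms open against a stop: up to 7 N on the grips they stay open and can be carried so; from 8 N they close, with 16 N to a 17 mm gap; a third of any extra force reaches the tips. A grip moves 0.3 mm for each mm of its tip.
- tongs_tip (a point): Midway between the flat tips of the tongs, 13 mm above their lower ends. Tips 16 mm wide (x), 27 mm high, 4 mm thick; open, 50 mm between their inner faces and 60 mm over all.
- stand: Tongs stand, fixed: upright grey pocket 32 (x) by 72 mm (y), 3 mm walls, open at the top 80 mm above the bench, on a foot 60 by 110 mm; origin on the bench under its middle. The tongs stand loosely on its floor, 4 mm above the bench, y along its y; raise them 85 mm to clear it.
- stud_mid (a point): Middle of the pull stud, half-way up its 60 mm. Bright turned steel, about 0.08 kg, upright (z up). From this point: flange 23 mm across from -4 to +3 mm, resting on the rack plate; collar 17 mm across to +13 mm; neck 10 mm thick to +21 mm; knob-shaped head 15 mm across, top at +30 mm. Grip it above the flange.
- stud: The pull stud; origin at the lower end of its shank, 30 mm below stud_mid. The shank, 16 mm thick and 26 mm long, hangs loosely in a hole of the rack.
- collet0: A collet in another hole of the rack: dark, slotted, 21 mm across, its flat top with a bore 14 mm above the plate. Leave it. Origin at its lower end, 17 mm below the plate's top.
- collet1: The other collet, alike. Leave it.
- holder: Loose tool holder standing nose down on the bench, 63 mm across its flange, 178 mm high. Leave it. Origin underneath.
- oil_mid (a point): Middle of a loose grey bottle with a black cap, 60 mm across, 170 mm high. Leave it.
- wrench: Loose wrench lying on the bench, 190 mm long. Leave it.
- cup: Loose aluminium cup, 68 mm across, 75 mm high. Leave it. Origin underneath.
- brush: Loose brush lying on the bench, 180 mm long. Leave it. Origin underneath.

How it is judged:
By the outcome, as a careful person would: the job done as asked, in the order asked, and still so for the second after the job is handed in, while the arm keeps its last pose, push and grip.
It also fails if it takes over 64 s, if anything falls off the work surface, if the arm or the gripper's body presses on something with over 40 N, if the wrist force passes 120 N, or if a joint passes its speed limit or range.

## Working session

There is one attempt and no reset: what is moved stays moved. The work goes in short steps, Python scripts to look and compute and a shell command to move; the robot and the scene stay as the last step left them, time stands still between calls to the robot, and variables do not carry over. Pictures are saved under pics/ and viewed, about 8 in all and at most 12, crops included, and the job is handed in when it is done.

```bash
mkdir -p pics; ls
cat > h.py <<'E'
import numpy as np,cv2
from rig import robot,camera,order
def snap(n,f=None,crop=None,sc=1):
    c=camera(n)
    if f:
        im=c["pixels"]
        if crop: im=im[crop[1]:crop[3],crop[0]:crop[2]]
        cv2.imwrite("pics/"+f,cv2.resize(im,None,fx=sc,fy=sc,interpolation=cv2.INTER_CUBIC))
    return c
def proj(c,X):
    p=c["mtx"]@(c["R"]@np.array(X,float)+c["t"]); return p[:2]/p[2]
def ray(c,uv):
    d=c["R"].T@np.linalg.solve(c["mtx"],[uv[0],uv[1],1.]); return -c["R"].T@c["t"],d
def onz(c,uv,z):
    o,d=ray(c,uv); return o+d*(z-o[2])/d[2]
def tri(c1,a,c2,b):
    o1,d1=ray(c1,a);o2,d2=ray(c2,b)
    s=np.linalg.lstsq(np.c_[d1,-d2],o2-o1,rcond=None)[0]
    p,q=o1+s[0]*d1,o2+s[1]*d2
    return (p+q)/2,np.linalg.norm(p-q)
E
python3 - <<'E'
from h import *
for n in("top","side"):
    c=snap(n,n+"0.png"); np.savez(n+"0.npz",**c); print(n,-c["R"].T@c["t"],c["R"][2],c["mtx"][0,0])
o=robot.get_obs();print(o["tool_rot"],o["position"],o["time"])
E
```

```text
pics
top [0.19104277 0.01048938 1.7350165 ] [ 0.19268629  0.00787545 -0.98122881] 620.2904639292889
side [0.32013794 1.03464827 1.23659752] [ 0.12283463 -0.67941423 -0.72340027] 589.9978530673159
[ 8.25908581e-01  5.63803238e-01 -8.75493206e-04  3.98207898e-04] [0.22730358 0.58154216 0.24369482] 0.1
```

View pics/top0.png

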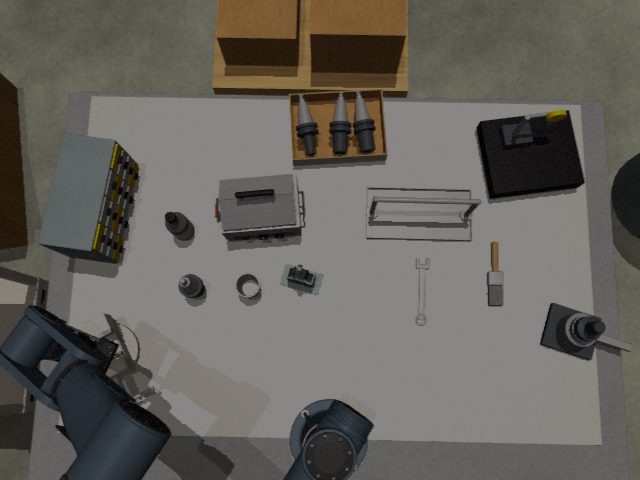

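View pics/side0.png

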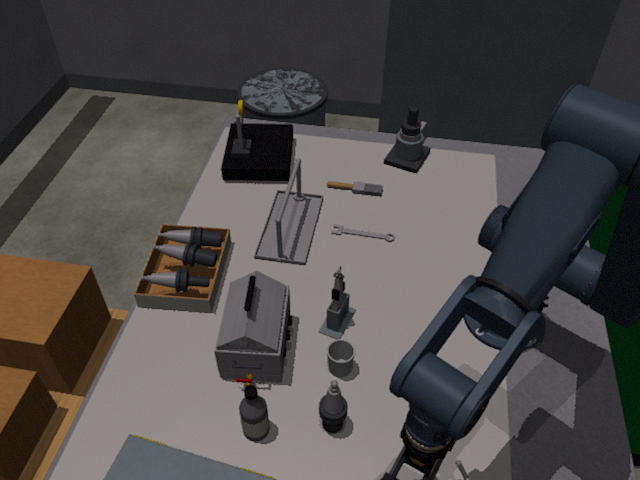

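Top view (+x up, +y left): lid handle at about (254,193), rail bar from (375,197) to (478,201), tongs at (301,272). In the side view the handle is at (250,292), the rail bar runs from (279,215) to (299,165), and the tongs are at (337,295).

Run:
```python
from h import *
t=dict(np.load("top0.npz"));s=dict(np.load("side0.npz"))
def blob(c,roi,th=45):
    x0,y0,x1,y1=roi;g=c["pixels"][y0:y1,x0:x1].max(2)
    n,l,st,ce=cv2.connectedComponentsWithStats((g<th).astype('uint8'))
    for i in range(1,n):
        if st[i,4]>15:
            r=cv2.minAreaRect(np.argwhere(l==i)[:,::-1].astype('float32'))
            b=cv2.boxPoints(r)+[x0,y0]; print(roi,st[i,4],ce[i]+[x0,y0],b.round(1).tolist())
for th in(30,45):
    blob(t,(228,182,282,205),th); blob(s,(238,268,262,318),th)
    blob(t,(280,258,325,295),th); blob(s,(325,265,352,335),th)
a=cv2.resize(t["pixels"][170:300,205:485],None,fx=2.8,fy=2.8,interpolation=cv2.INTER_CUBIC)
cv2.imwrite("pics/t1.png",a)
b=cv2.resize(s["pixels"][155:385,210:360],None,fx=2.6,fy=2.6,interpolation=cv2.INTER_CUBIC)
cv2.imwrite("pics/s1.png",b)
```

```text
(228, 182, 282, 205) 162 [253.84567901 193.41975309] [[234.8, 192.0], [272.9, 188.9], [273.4, 194.7], [235.3, 197.7]]
(238, 268, 262, 318) 202 [249.71287129 293.44059406] [[243.3, 310.3], [250.3, 275.5], [256.3, 276.7], [249.3, 311.5]]
(280, 258, 325, 295) 28 [307.         274.67857143] [[301.7, 275.4], [306.0, 270.0], [311.5, 274.4], [307.2, 279.8]]
(280, 258, 325, 295) 35 [298.28571429 282.2       ] [[289.5, 280.8], [290.1, 278.7], [306.5, 283.4], [305.8, 285.5]]
(325, 265, 352, 335) 77 [335.4025974  294.35064935] [[332.0, 289.0], [339.0, 289.0], [339.0, 300.0], [332.0, 300.0]]
(325, 265, 352, 335) 70 [343.5 313.3] [[336.3, 322.9], [345.2, 302.2], [349.9, 304.2], [341.1, 324.9]]
(228, 182, 282, 205) 254 [254.5        193.64566929] [[234.7, 192.2], [272.8, 188.4], [273.7, 196.7], [235.6, 200.5]]
(238, 268, 262, 318) 276 [250.10144928 296.01811594] [[242.3, 315.7], [250.0, 275.2], [258.3, 276.8], [250.6, 317.3]]
(280, 258, 325, 295) 180 [300.56666667 274.15      ] [[287.8, 276.2], [289.7, 266.5], [313.0, 271.2], [311.0, 280.8]]
(280, 258, 325, 295) 80 [301.025 282.65 ] [[286.7, 286.2], [287.0, 278.0], [314.0, 279.0], [313.7, 287.2]]
(325, 265, 352, 335) 238 [338.72689076 293.24789916] [[327.2, 276.4], [341.2, 273.3], [349.0, 308.3], [335.0, 311.4]]
(325, 265, 352, 335) 339 [337.15929204 317.26548673] [[321.4, 324.2], [337.6, 291.8], [353.6, 299.8], [337.4, 332.2]]
```

View pics/t1.png

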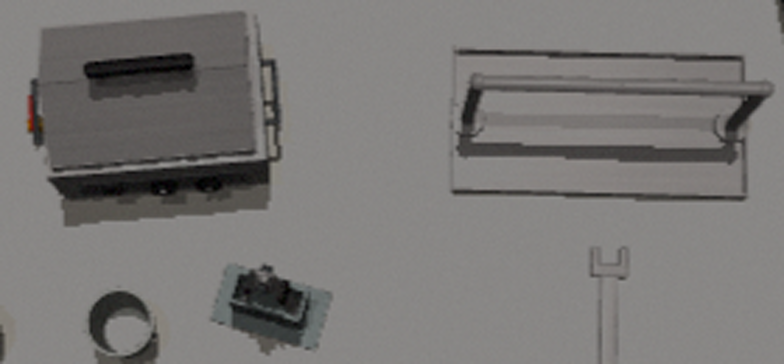

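View pics/s1.png

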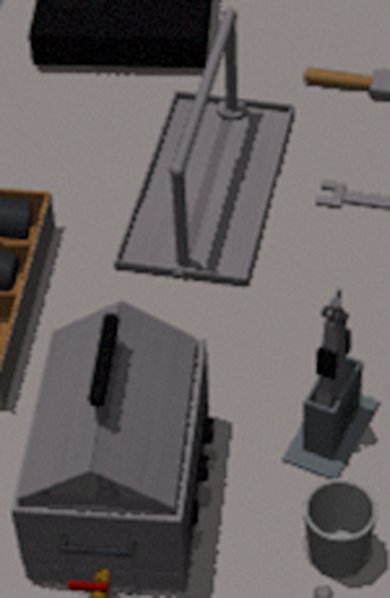

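Zoomed crops. In the top view (×2.8 from (205,170)) the handle runs from (88,70) to (192,62), the bar from (474,80) to (770,89), and the foot corners are (227,263), (333,292), (316,350), (211,318). In the side crop (×2.6 from (210,155)) the bar ends are at (179,168) and (231,14), and the thumb grips at about (325,362) and (346,343).

Run:
```python
from h import *
t=dict(np.load("top0.npz"));s=dict(np.load("side0.npz"))
T=lambda x,y:(205+x/2.8-.3,170+y/2.8-.3)
S=lambda x,y:(210+x/2.6-.3,155+y/2.6-.3)
def line(n,c,a,b,z):
    A,B=onz(c,a,z),onz(c,b,z);d=A-B;print(n,A.round(4),B.round(4),"mid",((A+B)/2).round(4),"len",np.linalg.norm(d).round(4),"yaw(y)",np.arctan2(-d[0],d[1]).round(4))
line("handle top",t,T(88,70),T(192,62),.214); line("handle mask",t,(235,194.5),(273.1,191.5),.214)
line("handle side",s,S(110,317),S(96,402),.21)
print("handle tri",tri(t,(254.2,193.7),s,(249.8,293.6)))
line("bar top",t,T(474,80),T(770,89),.152);line("bar side",s,S(179,168),S(231,14),.152)
print("bar ends tri",tri(t,T(474,80),s,S(179,168)),tri(t,T(770,89),s,S(231,14)))
F=np.array([onz(t,T(*p),.004) for p in((227,263),(333,292),(316,350),(211,318))]);print("foot",F.round(4).tolist(),F.mean(0))
d=F[0]+F[3]-F[1]-F[2];print("foot yaw",np.arctan2(-d[0],d[1]))
tr=np.array([onz(t,T(*p),.014) for p in((453,49),(745,58),(745,198),(451,190))]);print("tray",tr.mean(0))
G=[onz(s,S(*p),.126) for p in((325,362),(346,343))];print("grips side",G)
```

```text
handle top [0.6112 0.2463 0.214 ] [0.6206 0.1522 0.214 ] mid [0.6159 0.1993 0.214 ] len 0.0945 yaw(y) 0.0998
handle mask [0.6116 0.2492 0.214 ] [0.6215 0.1527 0.214 ] mid [0.6166 0.201  0.214 ] len 0.097 yaw(y) 0.1017
handle side [0.6259 0.156  0.21  ] [0.6132 0.2527 0.21  ] mid [0.6195 0.2043 0.21  ] len 0.0975 yaw(y) -3.0119
handle tri (array([0.61876561, 0.20190099, 0.20321475]), np.float64(0.001984033723161479))
bar top [ 0.6259 -0.1083  0.152 ] [ 0.6228 -0.3866  0.152 ] mid [ 0.6244 -0.2475  0.152 ] len 0.2783 yaw(y) -0.0112
bar side [ 0.6245 -0.1089  0.152 ] [ 0.6231 -0.3771  0.152 ] mid [ 0.6238 -0.243   0.152 ] len 0.2683 yaw(y) -0.0055
bar ends tri (array([ 0.6250092 , -0.10825278,  0.15276534]), np.float64(0.0013362085993303856)) (array([ 0.62542879, -0.38887523,  0.14293536]), np.float64(0.0003173716317620831))
foot [[0.4705, 0.1287, 0.004], [0.4432, 0.0211, 0.004], [0.3843, 0.0369, 0.004], [0.4143, 0.143, 0.004]] [0.42808551 0.08242666 0.004     ]
foot yaw -0.26206217143244154
tray [ 0.62089362 -0.24558668  0.014     ]
grips side [array([0.43659553, 0.10296401, 0.126     ]), array([0.42051768, 0.07589677, 0.126     ])]
```

```bash
cat >> h.py <<'E'
def th():
    x,y,z,w=robot.get_obs()["tool_rot"]; return np.degrees(np.arctan2(2*(x*y+z*w),1-2*(y*y+z*z)))
def to(X,ang=None,at=None):
    "shift mm along tool axes (axes standing at angle `at`, default now) and turn deg needed"
    p=robot.get_obs()["position"];d=(np.array(X)-p)*1000;a=th() if at is None else at;r=np.radians(a)
    print("shift",np.round([d[0]*np.cos(r)+d[1]*np.sin(r),d[0]*np.sin(r)-d[1]*np.cos(r),-d[2]],1),"theta",round(th(),2),"turn",None if ang is None else round((th()-ang+90)%180-90,2))
E
python3 -m pendant '[[[0,0,-6],10.4],[[0,0,-6],10.4],[[0,0,-6],10.4],[[0,0,-6],10.4],[[0,0,-6],10.4],[[0,0,0],10.4],[[0,0,0],0]]' 87 10
python3 -c "
from h import *
to([.618,.2015,.26],6)"
```

```text
time: 0.98
position: [0.2274, 0.5818, 0.2741]
tool_rot: [0.998, 0.056, -0.0, 0.0]
ft_force: [0.4, -0.1, -0.6]
grip_width: 0.0869
shift [346.  421.2  14.1] theta 6.36 turn 0.36
```

```bash
python3 -m pendant '[[[36,44,0],0.4],[[36,44,0],0],[[36,44,0],0],[[36,44,0],0],[[36,44,0],0],[[36,44,0],0],[[36,44,0],0],[[36,44,0],0]]'
python3 -m pendant '[[[29,35,7],0],[[29,34,7],0],[[0,0,0],0],[[0,0,0],0]]'
python3 - <<'E'
from h import *
to([.618,.2015,.213],6)
t=snap("top");s=snap("side")
a=cv2.resize(t["pixels"][150:280,180:340],None,fx=3,fy=3);b=cv2.resize(s["pixels"][170:350,180:340],None,fx=2.1667,fy=2.1667)
print(a.shape,b.shape);h=390;cv2.imwrite("pics/c1.png",np.hstack([cv2.resize(a,(480,390)),cv2.resize(b,(320,390))[:, :320]]))
E
```

```text
time: 1.98
position: [0.5512, 0.26, 0.2742]
tool_rot: [0.999, 0.053, -0.0, -0.0]
ft_force: [0.7, 0.7, 0.6]
grip_width: 0.0868
time: 2.48
position: [0.6142, 0.1989, 0.26]
tool_rot: [0.999, 0.052, -0.001, -0.0]
ft_force: [-0.4, 0.6, -0.0]
grip_width: 0.087
shift [ 4.1 -2.2 47. ] theta 5.92 turn -0.08
(390, 480, 3) (390, 347, 3)
```

View pics/c1.png

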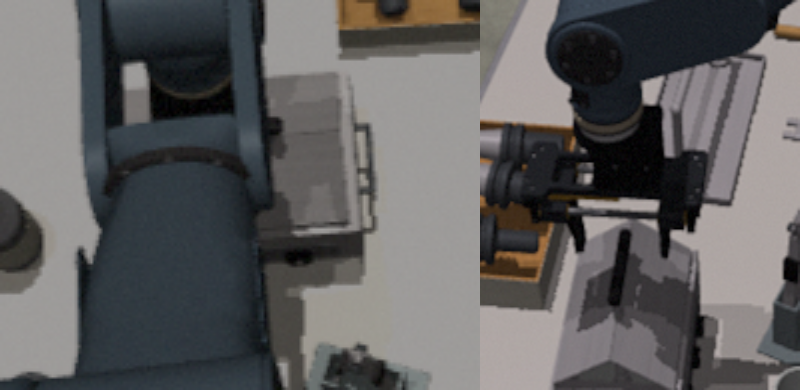

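The fingers straddle the handle (side crop: fingers at (578,235) and (667,240), handle from (627,235) to (615,300)). I'll descend and pinch.

```bash
python3 -m pendant '[[[4,-2,12],0],[[0,0,15],0],[[0,0,12],0],[[0,0,8],0],[[0,0,0],0]]'
python3 -m pendant '[[[0,0,0],0],[[0,0,0],0],[[0,0,0],0],[[0,0,0],0],[[0,0,0],0],[[0,0,0],0]]' 8 30
python3 -m pendant '[[[0,0,-10],0],[[0,0,-20],0],[[0,0,-30],0],[[0,0,-30],0],[[0,0,-10],0],[[0,0,0],0]]'
python3 -c "
from h import *
to([.624,-.2465,.31],-.5)"
```

```text
time: 3.2
position: [0.6181, 0.201, 0.2124]
tool_rot: [0.999, 0.051, -0.001, 0.0]
ft_force: [0.6, -0.6, 0.1]
grip_width: 0.087
time: 3.95
position: [0.6187, 0.2012, 0.2136]
tool_rot: [0.999, 0.051, -0.0, 0.0]
ft_force: [1.1, -0.0, -0.3]
grip_width: 0.0351
time: 4.7
position: [0.6188, 0.2012, 0.3142]
tool_rot: [0.999, 0.051, 0.001, -0.0]
ft_force: [0.2, -0.8, -0.5]
grip_width: 0.008
shift [-40.4 445.9   4.2] theta 5.85 turn 6.35
```

The fingers were still closing when I lifted (35 mm, now 8 mm, no load), so the pinch was missed. I'll go back with the fingers part-open and wait for them.

```bash
python3 -m pendant '[[[0,0,0],0],[[0,0,0],0],[[0,0,0],0],[[0,0,0],0],[[0,0,0],0]]' 50
python3 - <<'E'
from h import *
s=snap("side");c=s["pixels"][200:400,180:340];cv2.imwrite("pics/c2.png",cv2.resize(c,None,fx=2.5,fy=2.5))
E
```

```text
time: 5.32
position: [0.6187, 0.2011, 0.3134]
tool_rot: [0.999, 0.051, -0.0, 0.0]
ft_force: [-0.7, -0.3, 0.4]
grip_width: 0.047
```

View pics/c2.png

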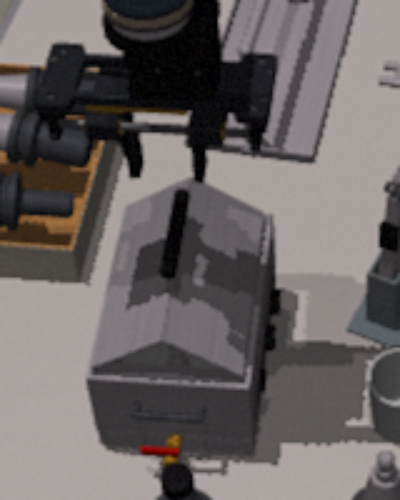

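The lid is still in place, undisturbed, with the handle from (180,195) to (168,275) in the crop and the fingers above it. I'll descend again and wait for the full closure.

```bash
python3 -m pendant '[[[0,0,25],0],[[0,0,35],0],[[0,0,25],0],[[0,0,12],0],[[0,0,4],0],[[0,0,0],0]]'
python3 -m pendant '[[[0,0,0],0],[[0,0,0],0],[[0,0,0],0],[[0,0,0],0],[[0,0,0],0],[[0,0,0],0],[[0,0,0],0]]' 8 40
```

```text
time: 6.12
position: [0.6192, 0.2012, 0.2133]
tool_rot: [0.999, 0.051, 0.001, -0.0]
ft_force: [0.1, -0.4, 0.3]
grip_width: 0.0501
time: 7.0
position: [0.6189, 0.2011, 0.2127]
tool_rot: [0.999, 0.051, 0.0, 0.0]
ft_force: [0.9, 0.7, 1.3]
grip_width: 0.0138
```

```bash
python3 -m pendant '[[[0,0,-8],0],[[0,0,-20],0],[[0,0,-30],0],[[0,0,-30],0],[[0,0,-20],0],[[0,0,0],0]]'
python3 -c "
from h import *
to([.624,-.2465,.32],-.5,-.5)"
```

```text
time: 7.75
position: [0.6193, 0.2013, 0.3224]
tool_rot: [0.999, 0.051, 0.002, -0.0]
ft_force: [0.4, -0.4, -3.0]
grip_width: 0.0132
shift [  8.6 447.7   2.4] theta 5.84 turn 6.34
```

Lid is lifted (–3 N, 13 mm). I'll carry it to above the rail.

```bash
python3 -m pendant '[[[0,0,0],3.2],[[0,15,0],3.1],[[1,30,0],0],[[1,45,0],0],[[1,45,0],0],[[1,45,0],0],[[1,45,0],0],[[1,45,0],0]]'
python3 -m pendant '[[[1,45,0],0],[[1,45,0],0],[[1,40,0],0],[[0,30,0],0],[[0,15,0],0],[[0,0,0],0],[[0,0,0],0]]'
python3 - <<'E'
from h import *
to([.624,-.2465,.30],-.5)
s=snap("side");cv2.imwrite("pics/c3.png",cv2.resize(s["pixels"][110:290,210:410],None,fx=3,fy=3))
E
```

```text
time: 8.75
position: [0.6224, -0.0713, 0.3194]
tool_rot: [1.0, -0.005, -0.001, -0.0]
ft_force: [0.6, 0.3, -3.1]
grip_width: 0.0133
time: 9.62
position: [0.6247, -0.2426, 0.3202]
tool_rot: [1.0, -0.004, -0.0, -0.001]
ft_force: [-0.3, -0.0, -2.0]
grip_width: 0.0132
shift [-0.7  3.9 20.2] theta -0.42 turn 0.08
```

View pics/c3.png

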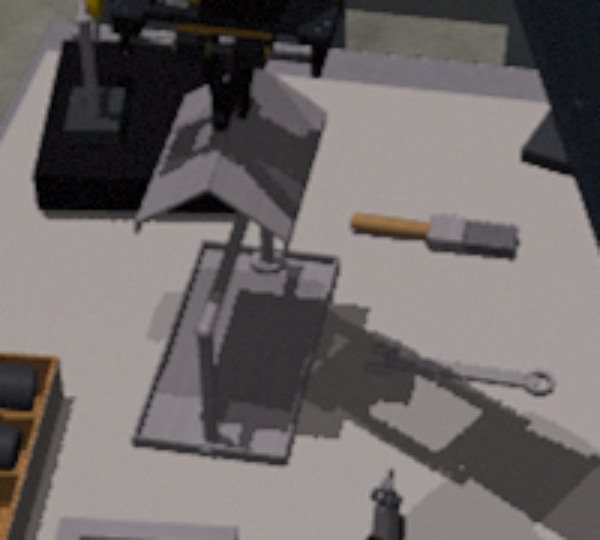

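The lid is over the bar, aligned, with the near gable peak at (213,188) in the crop and the bar's near end at (208,315). I'll lower it, slowing near contact.

```bash
python3 -m pendant '[[[-1,4,20],0],[[0,0,35],0],[[0,0,30],0],[[0,0,18],0],[[0,0,8],0],[[0,0,4],0],[[0,0,0],0]]'
python3 -m pendant '[[[0,0,3],0],[[0,0,2],0],[[0,0,2],0],[[0,0,0],0]]'
```

```text
time: 10.55
position: [0.6244, -0.2481, 0.2063]
tool_rot: [1.0, -0.004, 0.001, 0.0]
ft_force: [-0.2, -0.1, -2.0]
grip_width: 0.0133
time: 11.05
position: [0.6238, -0.2478, 0.1983]
tool_rot: [1.0, -0.004, -0.0, -0.0]
ft_force: [0.4, -0.3, -2.4]
grip_width: 0.0136
```

```bash
python3 -m pendant '[[[0,0,1],0],[[0,0,1],0],[[0,0,0],0]]'
python3 -m pendant '[[[0,0,1],0],[[0,0,0],0]]'
python3 -m pendant '[[[0,0,1],0],[[0,0,0],0]]'
```

```text
time: 11.42
position: [0.6239, -0.2479, 0.1964]
tool_rot: [1.0, -0.004, -0.0, -0.0]
ft_force: [0.6, 0.1, -1.9]
grip_width: 0.0133
time: 11.68
position: [0.6243, -0.248, 0.1959]
tool_rot: [1.0, -0.004, 0.001, 0.0]
ft_force: [0.1, -0.6, -0.9]
grip_width: 0.0135
time: 11.92
position: [0.6246, -0.2481, 0.1955]
tool_rot: [1.0, -0.004, 0.001, 0.0]
ft_force: [-0.1, 0.7, 3.1]
grip_width: 0.0135
```

Contact confirmed (+3 N). Releasing.

```bash
python3 -m pendant '[[[0,0,0],0],[[0,0,0],0],[[0,0,0],0],[[0,0,0],0],[[0,0,0],0],[[0,0,0],0],[[0,0,0],0],[[0,0,0],0]]' 60
python3 -m pendant '[[[0,0,-15],0],[[0,0,-30],0],[[0,0,-40],0],[[0,0,-40],0],[[0,0,-20],0],[[0,0,0],0]]'
python3 -c "
from h import *
to([.428,.083,.30],75,75)"
```

```text
time: 12.92
position: [0.6239, -0.2479, 0.1946]
tool_rot: [1.0, -0.004, 0.0, 0.0]
ft_force: [0.1, 0.1, 0.1]
grip_width: 0.0599
time: 13.68
position: [0.6249, -0.2484, 0.343]
tool_rot: [1.0, -0.004, 0.003, 0.002]
ft_force: [0.1, -0.7, 0.6]
grip_width: 0.0598
shift [ 269.2 -275.9   43. ] theta -0.45 turn -75.45
```

```bash
python3 -m pendant '[[[0,0,0],-9.4],[[0,0,0],-9.4],[[0,0,0],-9.4],[[0,0,0],-9.4],[[0,0,0],-9.4],[[0,0,0],-9.4],[[0,0,0],-9.4],[[0,0,0],-9.6]]' 60
python3 - <<'E'
from h import *
t=snap("top");s=snap("side");np.savez("top1.npz",**t);np.savez("side1.npz",**s)
a=cv2.resize(t["pixels"][170:300,205:335],(390,390),interpolation=cv2.INTER_CUBIC)
b=cv2.resize(s["pixels"][255:385,210:340],(390,390),interpolation=cv2.INTER_CUBIC)
cv2.imwrite("pics/c4.png",np.hstack([a,b]))
E
```

```text
time: 14.68
position: [0.6233, -0.2475, 0.338]
tool_rot: [0.792, 0.611, -0.001, -0.001]
ft_force: [0.2, 0.3, -0.7]
grip_width: 0.0601
```

View pics/c4.png

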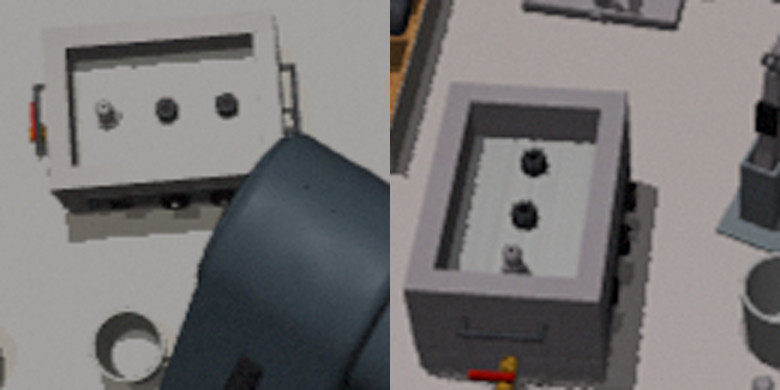

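In the open tank the stud is at the +y end: head at (104,107) in the top crop and (120,250) in the side half. Collets are at (167,110), (227,105) and (134,213), (143,160). Side rim corners are (60,84), (239,92), (212,302), (15,290).

```bash
python3 - <<'E'
from h import *
t=dict(np.load("top1.npz"));s=dict(np.load("side1.npz"))
T=lambda x,y:(205+x/3-.33,170+y/3-.33)
S=lambda x,y:(210+x/3-.33,255+y/3-.33)
print("head",onz(t,T(104,107),.104),onz(s,S(121,250),.104),tri(t,T(104,107),s,S(121,250)))
C=[onz(t,T(167,108),.089),onz(t,T(227,103),.089)];D=[onz(s,S(134,213),.085),onz(s,S(143,160),.085)]
print("collets top",C,"side",D)
for c in(C,D): d=c[0]-c[1];print(np.linalg.norm(d),np.arctan2(-d[0],d[1]),"stud pred",c[0]+d)
R=np.array([onz(s,S(*p),.12) for p in((60,84),(239,92),(212,302),(15,290))]);d=R[2]+R[3]-R[0]-R[1]
print("rim",R.mean(0),R.round(3).tolist(),np.arctan2(-d[0],d[1]))
R=np.array([onz(t,T(*p),.12) for p in((66,49),(253,34))]);print("inner far edge",R)
E
python3 -c "
from h import *
to([.428,.083,.30],75)"
```

```text
head [0.61187967 0.25320115 0.104     ] [0.61364468 0.25390088 0.104     ] (array([0.61301289, 0.25337842, 0.10302996]), np.float64(0.0017098578282059912))
collets top [array([0.61597613, 0.19786729, 0.089     ]), array([0.62179408, 0.14326223, 0.089     ])] side [array([0.61747303, 0.20330225, 0.085     ]), array([0.62370581, 0.14861051, 0.085     ])]
0.054914125417281 0.1061456722324997 stud pred [0.61015817 0.25247235 0.089     ]
0.055045740904256235 0.1134724060427744 stud pred [0.61124025 0.25799399 0.085     ]
rim [0.61630916 0.20347491 0.12      ] [[0.703, 0.109, 0.12], [0.553, 0.091, 0.12], [0.53, 0.299, 0.12], [0.679, 0.315, 0.12]] 0.11298451096181925
inner far edge [[0.66094773 0.2876391  0.12      ]
 [0.67839179 0.11951755 0.12      ]]
shift [ 268.4 -274.6   38.2] theta 74.92 turn -0.08
```

```bash
python3 -m pendant '[[[25,-25,0],0],[[40,-41,0],0],[[40,-41,0],0],[[40,-41,0],0],[[40,-41,0],0],[[40,-41,0],0],[[30,-31,0],0],[[13,-14,0],0]]' 65 10
python3 - <<'E'
from h import *
t=dict(np.load("top0.npz"));s=dict(np.load("side0.npz"))
T=lambda x,y:(205+x/2.8-.3,170+y/2.8-.3)
S=lambda x,y:(210+x/2.6-.3,155+y/2.6-.3)
print("ring",tri(t,T(264,271),s,S(334,312)),onz(s,S(338,295),.205),onz(t,T(264,270),.2))
P=[onz(s,S(*p),.08) for p in((362,362),(341,350),(306,404),(326,415))];print("pocket side",np.round(P,4),np.mean(P,0))
s=snap("side");cv2.imwrite("pics/c5.png",cv2.resize(s["pixels"][190:350,260:420],None,fx=3.5,fy=3.5,interpolation=cv2.INTER_CUBIC))
to([.428,.084,.22],75)
E
```

```text
time: 15.78
position: [0.4261, 0.0839, 0.3393]
tool_rot: [0.794, 0.608, -0.0, -0.0]
ft_force: [-0.2, 0.2, 0.6]
grip_width: 0.0648
ring (array([0.43427223, 0.08321073, 0.17621747]), np.float64(0.0035060564544464184)) [0.42902578 0.08801329 0.205     ] [0.4332108  0.08204712 0.2       ]
pocket side [[0.4056 0.0578 0.08  ]
 [0.4282 0.0462 0.08  ]
 [0.4512 0.1198 0.08  ]
 [0.4302 0.1295 0.08  ]] [0.4288055 0.0883221 0.08     ]
shift [-1.000e-01  2.700e+00  1.193e+02] theta 74.96 turn -0.04
```

View pics/c5.png

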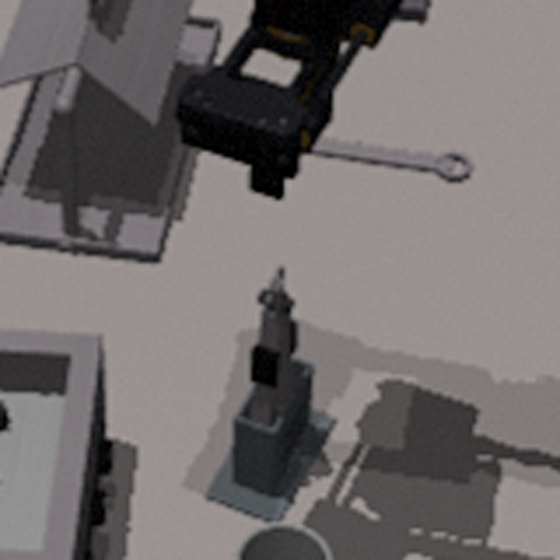

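The gripper is above the tongs (ring (275,285), grips (265,365) and (290,335)), and the lid hangs astride the bar. I'll descend with care, since the ring may come up to the gripper body.

```bash
python3 -m pendant '[[[1,2,30],0.8],[[0,0,40],0],[[0,0,40],0],[[0,0,30],0],[[0,0,20],0],[[0,0,10],0],[[0,0,3],0],[[0,0,0],0]]'
python3 -c "
from h import *
to([.4285,.085,.161],74);print(robot.get_obs()['ft_force'])"
```

```text
time: 16.82
position: [0.4308, 0.0825, 0.1669]
tool_rot: [0.798, 0.603, 0.0, 0.0]
ft_force: [-0.2, -0.5, -0.1]
grip_width: 0.0648
shift [ 1.7 -2.9  5.9] theta 74.11 turn 0.11
[-0.23104508 -0.48521921 -0.14453279]
```

```bash
for i in 1 2 3; do python3 -m pendant '[[[0,-1,2],0],[[0,0,2],0],[[0,0,0],0]]' | grep -E "pos|force"; done
```

```text
position: [0.4292, 0.0831, 0.1627]
ft_force: [-0.5, -0.4, -0.3]
position: [0.4281, 0.0834, 0.1584]
ft_force: [-0.1, 0.5, -0.2]
position: [0.4272, 0.0836, 0.1544]
ft_force: [-0.2, 0.1, 0.2]
```

```bash
for i in 1 2 3 4; do python3 -m pendant '[[[0,0,2],0],[[0,0,2],0],[[0,0,0],0]]' | grep -E "pos|force"; done
python3 - <<'E'
from h import *
s=snap("side");cv2.imwrite("pics/c6.png",cv2.resize(s["pixels"][220:350,280:410],None,fx=4.5,fy=4.5,interpolation=cv2.INTER_CUBIC))
E
```

```text
position: [0.4272, 0.0836, 0.1504]
ft_force: [0.4, 0.4, -0.1]
position: [0.4272, 0.0836, 0.1464]
ft_force: [-0.3, -0.7, -0.0]
position: [0.4272, 0.0836, 0.1424]
ft_force: [-0.4, -0.1, 0.6]
position: [0.4272, 0.0836, 0.1384]
ft_force: [0.2, -0.4, 0.5]
```

View pics/c6.png

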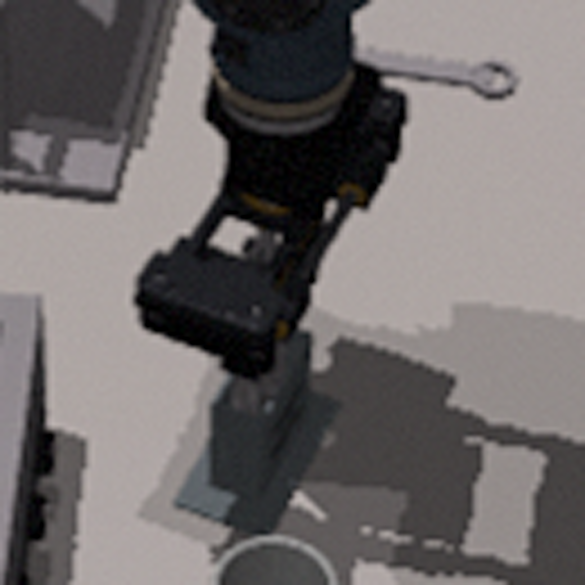

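The ring (262,245) passes up into the open frame of the gripper, and there is no contact. A little further down, then a light grip of 6 N that leaves the tongs open.

```bash
python3 -m pendant '[[[0,0,2],0],[[0,0,2],0],[[0,0,2],0],[[0,0,0],0]]' 
python3 -m pendant '[[[0,0,0],0],[[0,0,0],0],[[0,0,0],0],[[0,0,0],0],[[0,0,0],0],[[0,0,0],0],[[0,0,0],0]]' 20 6
python3 -m pendant '[[[0,0,0],0],[[0,0,0],0]]'
```

```text
time: 20.0
position: [0.4271, 0.0836, 0.1324]
tool_rot: [0.798, 0.603, -0.0, -0.0]
ft_force: [0.8, 1.0, 0.1]
grip_width: 0.0648
time: 20.88
position: [0.4273, 0.0836, 0.1326]
tool_rot: [0.798, 0.603, 0.0, 0.0]
ft_force: [-0.5, 0.4, 0.2]
grip_width: 0.04
time: 21.12
position: [0.4273, 0.0836, 0.1326]
tool_rot: [0.798, 0.603, 0.0, 0.0]
ft_force: [0.6, 0.5, 0.7]
grip_width: 0.0399
```

```bash
python3 -m pendant '[[[0,0,-5],0],[[0,0,-15],0],[[0,0,-25],0],[[0,0,-30],0],[[0,0,-35],0],[[0,0,-30],0],[[0,0,-20],0],[[0,0,0],0]]' 
python3 -m pendant '[[[0,0,0],8.5],[[0,0,0],8.5],[[0,0,0],8.5],[[0,0,0],8.5],[[0,0,0],8.5],[[0,0,0],8.5],[[0,0,0],8.5],[[0,0,0],8.5]]' 
python3 -c "
from h import *
to([.6125,.2535,.2925],6.2)"
```

```text
time: 22.12
position: [0.4279, 0.0836, 0.2939]
tool_rot: [0.798, 0.603, 0.001, 0.001]
ft_force: [0.6, 0.6, -1.1]
grip_width: 0.0397
time: 23.12
position: [0.4262, 0.0836, 0.2911]
tool_rot: [0.999, 0.051, -0.002, -0.0]
ft_force: [-0.0, -0.8, -0.7]
grip_width: 0.0394
shift [ 202.6 -150.    -1.4] theta 5.86 turn -0.34
```

```bash
python3 -m pendant '[[[15,-11,0],0],[[30,-22,0],0],[[35,-26,0],0],[[40,-30,0],0],[[40,-30,0],0],[[27,-20,0],0],[[15,-11,0],0],[[0,0,0],0]]' 
python3 -m pendant '[[[0,0,0],0],[[0,0,0],0]]' | head -1
python3 - <<'E'
from h import *
to([.6125,.2535,.21],6.2)
t=snap("top");s=snap("side");np.savez("top2.npz",**t);np.savez("side2.npz",**s)
a=cv2.resize(t["pixels"][160:260,200:300],(300,300));b=cv2.resize(s["pixels"][210:370,200:330],(487,600),interpolation=cv2.INTER_CUBIC)
cv2.imwrite("pics/c7.png",np.hstack([np.vstack([a,a*0]),b]))
E
```

```text
time: 24.12
position: [0.6127, 0.256, 0.2907]
tool_rot: [0.998, 0.055, -0.001, 0.0]
ft_force: [0.4, -0.1, -1.7]
grip_width: 0.04
time: 24.38
shift [ 1.   0.5 82.4] theta 6.14 turn -0.06
```

View pics/c7.png

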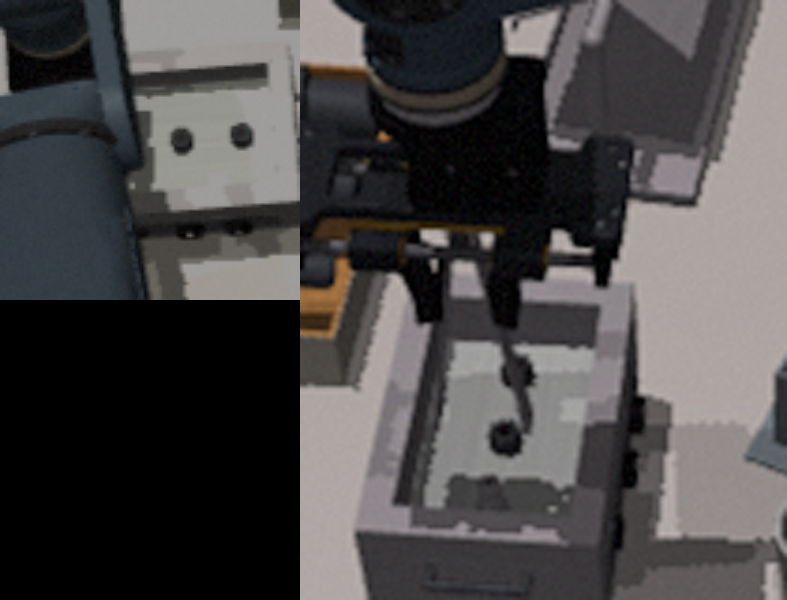

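The visible (–x) arm of the tongs ends at (528,432) in the crop, above the tank. The other arm would lie against the dark inner wall, so I check numerically with a difference image and the projected tip positions.

Run:
```python
from h import *
s=dict(np.load("side2.npz"));s1=dict(np.load("side1.npz"))
p=robot.get_obs()["position"];r=np.radians(6.1);u=np.array([np.cos(r),np.sin(r),0])
for k in(-30,-27,27,30):
  for dz in(-.1285,-.1015): print(k,dz,proj(s,p+u*k/1000+[0,0,dz]).round(1))
print("stud head",proj(s,[.6125,.2535,.105]))
g2=s["pixels"].astype(int);g1=s1["pixels"].astype(int)
# raw gray maps of the area around tips
for y in range(296,346,2): print(y,' '.join('%3d'%v for v in g2[y,226:272:2].mean(1)),'|',' '.join('%3d'%v for v in g1[y,226:272:2].mean(1)))
```

```text
-30 -0.1285 [261.9 323.2]
-30 -0.1015 [261.1 315.8]
-27 -0.1285 [260.6 323.1]
-27 -0.1015 [259.8 315.8]
27 -0.1285 [237.  321.7]
27 -0.1015 [235.9 314.4]
30 -0.1285 [235.7 321.6]
30 -0.1015 [234.6 314.3]
stud head [250.48667617 337.68543567]
296 158 137 131  70  98  32  47  56  58  56  57  58  61  26  10   2  46  55  57  61  57  59  59 | 150 133 131 132 116  33  52  55  54  54  54  57  56  56  57  52  56  55  55  54  56  54  55
298 150 139 138 141 104  39  48  55  55  56  57  57  58  56  40  45  56  58  59  56  59  61  60 | 144 132 130 132  98  37  48  52  53  54  54  52  55  52  56  57  54  53  52  55  57  55  55
300 144 138 139 140  85  38  52  71  69  59  63  57  60  57  41  51  57  54  54  54  56  56  56 | 136 132 133 134  77  39  57  69  65  56  59  52  52  51  46  48  54  51  53  49  53  52  54
302 138 139 137 145  46  38  49  89 163 159 160 160 162 143  43  72 142 146 138 140 138 138 140 | 132 133 133 136  47  34  67  82 155 152 151 153 153 141 155 146 131 140 133 133 130 134 133
304 139 139 139 136  33  40  57  87 159 157 157 159 159 160  73  41 108 121 160 159 159 161 160 | 
[... 3191 characters left out ...]
  89  62  62  61  61  88 100 143 143 |  53  35  64  82 126 152 150 153 153 151 159 120  52  94 146 156 155 156 155 157 156 155 157
340  44  38  66  62 138 136 126  63  63  63  69  56  62  57  62  66  66  66  63  66  63  90  83 |  37  38  70  79 154 150 151 153 151 153 160 101 108  78 142 155 154 157 158 156 157 157 157
342  36  39  61  60 136 135 120  62  63  65  69  54  53  50  59  66  65  66  68  66  66  64 106 |  35  36  78  78 153 151 152 154 150 152 160  90  59  47 108 157 153 157 157 156 156 158 156
344  72  55  69  63 141 138 108  62  63  65  62  54  60  56  47  65  65  66  65  65  64  64  62 |  69  52  87  82 155 151 152 154 149 155 151 100  68  63  51 135 158 157 157 155 158 156 157
```

The –x tip lands within about 2 px of the prediction. The 40 mm grip width means both grips are held. Lowering the open tips around the stud.

```bash
python3 -m pendant '[[[1,0.5,10],0],[[0,0,20],0],[[0,0,20],0],[[0,0,12],0],[[0,0,8],0],[[0,0,4],0],[[0,0,0],0],[[0,0,0],0]]'
python3 - <<'E'
from h import *
to([.6128,.2535,.2165],6.2)
s=snap("side");np.savez("side3.npz",**s);g=s["pixels"].astype(int)
p=robot.get_obs()["position"];r=np.radians(6.1);u=np.array([np.cos(r),np.sin(r),0])
for k in(-27,27): print(k,proj(s,p+u*k/1000+[0,0,-.1285]).round(1))
for y in range(318,358,2): print(y,' '.join('%3d'%v for v in g[y,230:274:2].mean(1)))
cv2.imwrite("pics/c8.png",cv2.resize(s["pixels"][270:370,200:300],None,fx=6,fy=6,interpolation=cv2.INTER_CUBIC))
E
```

```text
time: 25.48
position: [0.6135, 0.2541, 0.2192]
tool_rot: [0.999, 0.054, 0.001, -0.0]
ft_force: [-0.3, -0.1, -1.4]
grip_width: 0.0399
shift [-0.8  0.5  2.7] theta 6.14 turn -0.06
-27 [261.8 342.1]
27 [239.2 340.7]
318  84  41  57  88 123  62 139 141 141 142 141 140  39  31  12 146 140 142 145 153 159 158
320  55  42  78  89 150  61 144 140 140 139 144 147  78  39 145 141 142 141 144 142 169 169
322  39  40  82  87 158  52 145 140 137 139 136 113  52  43 125 144 142 143 147 147 169 170
324  43  38  90  89 143  73 145 140 137 143 115  27  17  48  79 144 142 143 143 151 153 169
326  42  46  66 119 133  83 144 143 138 145  78  35  29  50  38 145 143 144 146 142 144 142
328  43  55  64 138 126  89 143 142 139 144 106  24  30  47  39 121 143 143 144 143 141 146
330  40  56  63 114 118 113 143 141 138 144 139  41  14  26  45 100 144 146 143 145 144 145
332  37  74  61 145 115  98 143 140 141 143 142 142 131 126  68  55 139 146 145 148 145 146
334  42  66 104 145 100  96 144 140 142 147 146 147 140 150  98  44 125 147 144 146 147 126
336  48  67  65  64  57  54  88 127 150 103  61 104 105 108
[... 252 characters left out ...]
  70  55  60  53  62  69  67  56  52  70  67  68  68  72
344  69  66  65  65  66  67  66  69  63  57  63  61  45  65  66  95  61  68  66  68  67  74
346  80  81  83  81  80  81  80  78  76  70  74  69  68  69  71  72  71  69  69  68  69  77
348  76  78  75 132  78  81  82  80  82  81  83  78  78  79  76  80  78  83  80  81  80  80
350 153 127 150 150 128 130 104  76 132  76  73 150 151 140 148 138  78  81  79  80  78  82
352 108 112 114 124 132 139 148 154 151 153 152 152 149 149 147 147 127 107  80  81  79  82
354  58  55  59  59  55  56  54  55  61  63  71  75  84  90  97 103 109  73  72  76  75  78
356  56  59  59  59  57  59  58  62  59  58  59  59  58  58  60  60  58  57  58  59  57  55
```

Both tips show now, at columns ~239 and ~261, bottoms at row ~343, straddling the stud at column ~251 as predicted. Closing.

```bash
python3 -m pendant '[[[-0.5,0,2.5],0],[[0,0,0],0],[[0,0,0],0]]' | head -2
python3 -m pendant '[[[0,0,0],0],[[0,0,0],0],[[0,0,0],0],[[0,0,0],0]]' 20 18
python3 -m pendant '[[[0,0,0],0],[[0,0,0],0],[[0,0,0],0],[[0,0,0],0]]' 20 45
```

```text
time: 25.9
position: [0.6126, 0.2539, 0.2161]
time: 26.4
position: [0.6125, 0.2539, 0.216]
tool_rot: [0.999, 0.054, -0.0, 0.0]
ft_force: [-0.2, -0.0, -1.1]
grip_width: 0.0276
time: 26.9
position: [0.6127, 0.2539, 0.216]
tool_rot: [0.999, 0.054, 0.0, -0.0]
ft_force: [-0.0, 0.2, -1.4]
grip_width: 0.0275
```

The width is 27.5 mm, narrower than the ~30 mm expected for the collar, so I test with a 12 mm lift. The shank stays in its hole, so this can be undone.

```bash
python3 - <<'E'
from h import *
s=snap("side");np.savez("side4.npz",**s)
E
python3 -m pendant '[[[0,0,-3],0],[[0,0,-3],0],[[0,0,-3],0],[[0,0,-3],0],[[0,0,0],0],[[0,0,0],0],[[0,0,0],0]]'
python3 - <<'E'
from h import *
s=snap("side");np.savez("side5.npz",**s);a=dict(np.load("side4.npz"))
print(robot.get_obs()["position"],robot.get_obs()["grip_width"])
for y in range(318,356): print(y,' '.join('%3d'%v for v in a["pixels"][y,240:264:1].astype(int).mean(1)),'|',' '.join('%3d'%v for v in s["pixels"][y,240:264:1].astype(int).mean(1)))
E
```

```text
time: 27.82
position: [0.6126, 0.2539, 0.2279]
tool_rot: [0.999, 0.054, -0.0, 0.0]
ft_force: [0.6, 0.6, -1.8]
grip_width: 0.0276
[0.61257158 0.25389936 0.22789984] 0.02751496418564511
318  91 112 129  99  50  58 120 143 141 142 101  33  22  11   1   0  17 114 149 144 139 142 141 141 | 139 142 144 105  43  70 123 139 139 144 106  42  42 115 149 144 141 141 144 144 140 141 140 141
319 132 138 146 114  60  51 116 141 141 144 106  45  36  73  96  64  66 124 149 143 142 141 142 142 | 139 141 144 104  45  72 124 143 137 144 111  55  37 116 148 140 139 141 146 141 141 141 140 141
320 142 142 143 120  70  54 118 142 142 147 112  57  40 112 143 128 124 142 146 143 141 143 143 142 | 140 140 142 112  50  71 122 142 139 142 120  72  39 101 143 142 141 144 145 141 140 140 141 143
321 142 141 142 123  74  54 117 142 141 144 121  72  44  81 123 135 116 134 147 143 142 142 143 141 | 139 140 142 114  58  62 119 140 141 144 125  76  41  62 115 132 116 132 147 145 140 141 141 143
322 140 142 143 123  73  41 111 143 140 143 124  77  42  36  71  82  60 102 139 145 141 139 143 142 | 139 140 142 112  59  5
[... 5907 characters left out ...]
 127 131 | 138 136 148 155 152 154 153 153 153 153 153 151 152 154 153 149 147 147 147 145 145 146 136 126
353  91  91 100 105 106 105 107 113 112 114 119 125 127 125 133 137 139 135 144 149 149 151 153 132 |  91  88  98 103 104 102 108 112 113 112 120 126 124 125 131 139 137 136 143 149 149 150 151 151
354  57  56  55  55  55  56  60  63  64  65  71  77  78  76  85  90  89  90  96 104 103 101 110  96 |  55  56  56  56  55  53  60  65  64  66  72  79  76  77  84  89  89  89  95 102 103 101 108 112
355  59  59  59  58  60  57  58  55  57  56  59  59  54  58  55  59  55  55  56  57  53  55  60  66 |  60  56  61  55  61  58  56  59  57  59  56  58  56  56  55  55  55  57  55  53  55  54  59  63
```

The head rose with the tips (dark spot from row 337.5 to 334.5 for 12 mm, as expected), and the tips are about 7 px, or 17 mm, apart, which fits the collar. Lifting on smoothly.

```bash
python3 -m pendant '[[[0,0,-4],0],[[0,0,-8],0],[[0,0,-12],0],[[0,0,-16],0],[[0,0,-20],0],[[0,0,-20],0],[[0,0,-20],0],[[0,0,-16],0]]'
python3 -m pendant '[[[0,0,-12],0],[[0,0,-8],0],[[0,0,-4],0],[[0,0,0],0],[[0,0,0],0],[[0,0,0],0],[[0,0,0],0],[[0,0,0],0]]'
python3 - <<'E'
from h import *
s=snap("side");t=snap("top");np.savez("side6.npz",**s)
p=robot.get_obs()["position"]
print("pred stud mid/bottom px",proj(s,p+[0,0,-.137]),proj(s,p+[0,0,-.167]))
b=cv2.resize(s["pixels"][150:380,190:360],(444,600),interpolation=cv2.INTER_CUBIC)
a=cv2.resize(t["pixels"][150:300,200:500],(350,175))
cv2.imwrite("pics/c9.png",np.hstack([np.vstack([a,np.zeros((425,350,3),np.uint8)]),b]))
E
```

```text
time: 28.88
position: [0.6129, 0.254, 0.3463]
tool_rot: [0.999, 0.054, 0.001, -0.0]
ft_force: [-0.5, 0.7, -1.4]
grip_width: 0.0274
time: 29.88
position: [0.6126, 0.2539, 0.3679]
tool_rot: [0.999, 0.054, -0.0, 0.0]
ft_force: [0.6, 0.3, -1.2]
grip_width: 0.0274
pred stud mid/bottom px [245.97088025 303.78116477] [247.07874052 312.31349082]
```

View pics/c9.png

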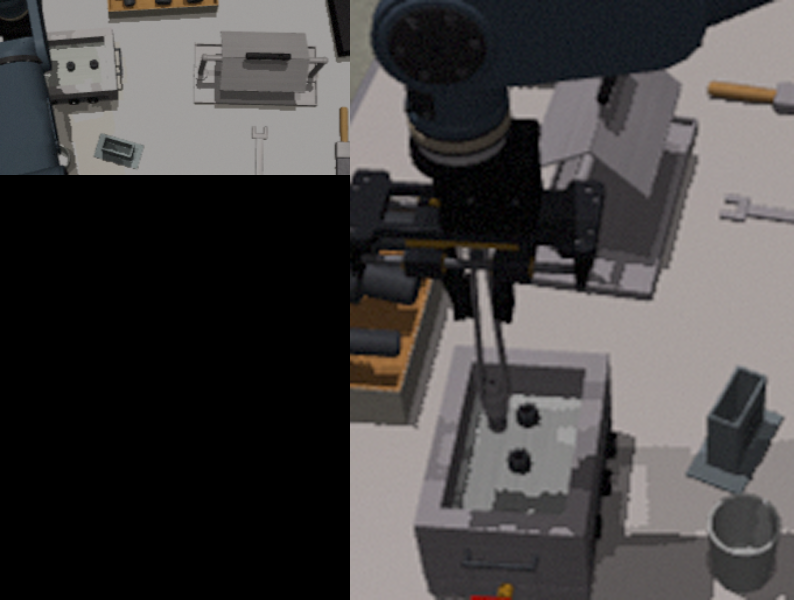

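The tongs hold something whose lower end is at (497,425) in the crop, i.e. px (246.3,312.8), against a prediction of (247.1,312.3). The lid hangs astride the bar and both collets are in place. I check the emptied hole, and the weight and stillness, before handing in.

Run:
```python
from h import *
F=[];P=[]
for i in range(20):
    s=camera("side");o=robot.get_obs();F.append(o["ft_force"][2]);P.append(list(o["position"])+[o["grip_width"]])
print("Fz",np.mean(F),np.std(F)/20**.5,"drift",np.ptp(P,axis=0).round(5))
a=dict(np.load("side6.npz"))
print("moved since last",np.abs(s["pixels"][290:320,235:260].astype(int)-a["pixels"][290:320,235:260]).mean())
for y in range(300,350): print(y,' '.join('%3d'%v for v in s["pixels"][y,238:262].astype(int).mean(1)))
```

```text
Fz -2.065219024004593 0.1123284317010305 drift [5.0e-05 5.0e-05 7.0e-05 6.3e-04]
moved since last 2.044888888888889
300  53  59  43  36  46  52  55  51  47  48  52  50  40  49  54  50  49  49  53  51  54  50  50  53
301  65  66  47  46  51  52  52  54  49  51  54  55  52  66 110 129 131 135 103  65  65  92  84  60
302  72  67  44  47  56  52  55  53  53  54  52  48  57 108 148 157 159 162 146 136 133 140 141 135
303  79  75  54  49  54  56  59  59  59  52  48  45  69 129 154 154 156 162 161 148 148 158 160 162
304  81  84  68  46  51  53  57  57  53  48  48  48  82 135 155 154 145 140 137 106 101 116 116 142
305  82  88  70  50  48  50  50  51  51  50  45  46  77 132 155 160 123  78  76  50  41  52  72 135
306  86  88  78  60  52  50  52  50  51  49  50  45  82 126 142 137  90  21  22  12   7  17  48  94
307  85  85  94  84  59  51  54  52  55  52  49  42  84 122 132 103  50  33  20  12   8  33  34  38
308  84  77 104  97  51  52  51  54  54  52  47  62 102 131 136  91  24  36  35  26  35  33  28  23
309  76 100 126 125  84  49  54  57  54  51  43  60 112 134 137 100  28  29  40  34 
[... 3315 characters left out ...]

343 133 134 133 133 130 134 101  59  63  60  63  65  65  66  66  67  66  62  64  62  64  62  64  65
344 133 136 137 134 134 136 103  61  60  63  64  60  61  63  64  63  65  62  65  61  62  61  62  65
345 109 108 113 117 115 106  80  65  62  61  58  52  56  53  53  54  55  62  62  60  99  96  62  63
346  79  80  83  85  85  79  71  71  74  73  70  69  68  68  66  66  66  66  66  83 113  97  63  65
347  71  74  74  75  74  77  75  76  73  76  75  74  74  79  76  76  76  76  76  80  89  78  71  71
348  77  75  73  76  76  76  75  76  75  76  77  75  75  75  76  76  74  73  76  73  73  74  75  74
349  74  77  76  74  76  75  78  77  75  74  75  75  75  74  75  74  75  75  75  77  73  73  75  72
```

```bash
python3 -c "
from rig import order
print(order.hand_in())"
```

```text
the job is handed in; nothing more can be done
None
```

The job is handed in at about 31 s on the robot clock, well under the 64 s limit. The lid hangs astride the drip rail. The tongs hold the stud still above the tank, its lower end about 80 mm over the rim. Only the tongs touched the stud.

**What I did:**
- I lifted the lid and lowered it onto the bar until I felt contact, then let go.
- I took the tongs with a light 6 N grip, closed them on the stud at 45 N, and raised it straight out.

**Last checks:**
- **Weight:** the average vertical force was −2.07 N, which matches tongs plus stud (about 1.96 N).
- **Stud:** its lower end appeared within 1 px of where I predicted, and its head is gone from its place in the tank.
- **Stillness:** drift was below 0.1 mm over 1 s.
- **Surroundings:** the lid and both collets show in place. I did not compare the other loose items with the first picture.

**What went wrong or disagreed:**
- My first pinch on the lid closed on nothing, because I lifted before the fingers had shut. It did not disturb the lid, and the second try worked.
- With the stud gripped, the gripper read 27.5 mm instead of the roughly 30 mm I expected for the collar. The tip gap in the picture was about 17 mm, which fits the collar. A 12 mm test lift and the final weight then confirmed the hold.

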